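# Shim the tube-rack stand level

## Task

The aluminium stand that carries the rack of blood tubes rocks on two feet and has dropped at its front corner, the one with the sticking-out lug and the soft rubber foot. Slide the tapered wedge, thin end first, along the table under that foot and push it in gently until the bubble of the level on the stand sits between its two lines, then let go and leave the wedge lying flat there. Move the stand with the wedge only, never by pushing or lifting it with the gripper, and leave everything else on the table where it is.

Things in the scene. Friction and masses are not known exactly. Their poses are not given: they have to be found in the camera images.
- wedge: Loose white plastic wedge (0.08 kg) lying flat on the table: 160 mm long, 30 mm wide, 2 mm thick at the thin end and 26 mm at the thick end (top slope 0.15). Origin: centre of the underside. x runs along the length towards the thin end, z up. Its centre of mass is about 20 mm from the middle towards the thick end.
- stand: Fixed stand. Origin: on the table below the deck's centre. Its deck (aluminium, 240 mm along x, 200 along y, 12 thick, underside 34 mm up) rocks about the line through two black feet, 24 mm in diameter, at x,y = (100, 80) and (-100, -80) mm. The low corner is at -x, +y. Nothing else is below the deck: the wedge can run in from the -x side along the stand's +x.
- lug_end (a point): Outer end, top edge, of the lug (30 mm wide along y) that sticks out of the deck's low corner in -x, at x,y = (-164, 90) mm of the stand, 46 mm up when level. The rubber foot is 14 mm inward below it. The deck starts at rest 0.03 rad low at this corner, which is 164 mm from the rocking line, and can rock at most 0.02 rad past level.
- rack_top (a point): Top centre of the rack of capped tubes fixed on the deck: 98 mm along x, 143 along y, caps reach about 150 mm above the table. Its weight, 3 to 8 N on the foot, differs each time; pushing the wedge in from behind takes 3 to 20 N, more if the grip also presses it down. More than 20 N between wedge and stand is too much.
- foot_tip (a point): Lowest point of the soft rubber foot (dome of 24 mm diameter), at x,y = (-150, 90) mm of the stand, about 4 mm above the table at the start. It squashes about 1.1 mm per N, at most 11 mm (then it is hard), so how far the wedge must go in (60 to 110 mm of it past the foot) depends on the weight and must be found by watching the level.
- level (a point): Bubble level fixed on the deck: black block 80 x 30 x 16 mm with a yellow-green window on top. Origin: centre of its underside. x runs along the vial, pointing to the low corner's side; two black lines cross the window at x = -10.8 and +10.8 mm.
- bubble_mid (a point): Centre of the pale bubble, 14 mm long, in the level's window, 17 mm above the level's origin. At the start at about x = -15 mm of the level; it goes to +x as the corner rises, nearly 0.5 mm for each mm that the wedge goes in once the corner lifts (until then the foot only squashes). x = 0 is level; within 3 mm of it the bubble is between the lines.
- packer: Loose flat white packer, 160 x 30 x 14 mm, not tapered: leave it. Origin: centre of the underside, x along the length.
- tape: Roll of paper tape, 72 mm diameter, 20 mm high, lying flat. Origin: centre of the underside. Leave it.
- sanitiser: Bottle, 60 mm diameter, 150 mm high. Origin: centre of the underside. Leave it.
- specimen_jar: Jar with a white cap, 56 mm diameter, 65 mm high. Origin: centre of the underside. Leave it.
- dish: Steel bowl, 100 mm diameter, 40 mm high. Origin: centre of the underside. Leave it.
- swab_box: White box 70 x 100 x 45 mm. Origin: centre of the underside. Leave it.
- label_block: Block of paper labels 50 x 75 x 20 mm. Origin: centre of the underside. Leave it.
Not all that is in view belongs to the job. Leave any red look-alike of the wedge alone.

How it is judged:
On the way, in this order (a step that is already met when the one before it is completed fails the run):
1. the wedge lies flat with its thin end under the rubber foot and takes its weight, the level not yet centred (contact force between wedge and stand above 0.5 N and angle between wedge's own z axis and vertical below 0.06 rad and x of bubble_mid in the frame of level below -0.004 m), for 0.1 s.
2. the wedge has lifted the corner until the bubble is between the lines (x of bubble_mid in the frame of level between -0.003 and 0.003 m and contact force between wedge and stand above 1 N), for 0.2 s.
At the end, for the whole second after the job is handed in: The wedge lies flat on the table (within 0.04 rad, underside within 4 mm), at rest and let go, carrying the rubber foot (more than 1 N), and the bubble's centre is within 3 mm of the middle of the level, that is between the lines (all of step 2 and angle between wedge's own z axis and vertical below 0.04 rad and height (world z) of wedge below 0.004 m and linear speed of wedge below 0.01 m/s); the robot touches nothing.
It fails at once if the wedge is forced against the stand with more than 20 N (contact force between wedge and stand above 20 N).
It fails at once if the robot pushes or lifts the stand itself with more than 4 N (contact force between any of the fingers, the arm and stand above 4 N).
It fails at once if another thing on the table is moved more than 25 mm (distance of any of packer, tape, sanitiser, specimen_jar, dish, swab_box, label_block from where it was at the start of the episode above 0.025 m).
It also fails if it takes over 58 s, if anything falls off the work surface, if the arm or the gripper's body presses on something with over 40 N, if the wrist force passes 120 N, or if a joint passes its speed limit or range.

## Robot

A 6-joint arm with a two-finger parallel gripper is mounted at the origin on the work surface. World frame = base frame: x ahead of the robot, y to its left, z up, the work surface at z = 0. Lengths are in m, angles in rad, forces in N, time in s.
With the tool pointing down it reaches from about 0.25 to 0.8 m from the base axis. Payload 8.5 kg.
Tool frame: the origin (TCP) lies at the very end of the fingers, on their centre line; the grasp point (between the pads) lies pinch_z behind it (pinch_z is the distance from the TCP to the grasp point, in m); z points along the fingers, y is the line along which they close (so a half turn about z gives the same grasp; the last joint's range is limited). The gripper opens to 85 mm and grips with 20 to 120 N. Pads are 22 mm wide; open, the fingers measure 114 mm over their backs; the gripper's body (76 mm by 85 mm) begins 54 mm behind the grasp point. The pads swing forward as they close: fully open they stand 13 mm farther back than shut.
Start: joints at [1.233, 0.238, -0.013, 1.319, 0, 1.571], TCP at [0.174, 0.495, 0.231] pointing down, gripper open.
Joint ranges: [-2.66, 2.66], [-1.03, 1.9], [-1.14, 1.46], [-1.82, 2.27], [-1.45, 1.34], [-3.14, 3.14]. Speed limits (rad/s): [2.22, 2.22, 2.79, 3.14, 3.14, 3.14].

## Interface

Orientations are given as a rotation vector (axis times angle).
In Python, from workcell import * gives the robot as it stands. The module is installed in compiled form; this text tells all that it offers.
- The arm moves only by the tool move_arm, never from a script. Its argument "commands" is text: rows parted by semicolons, each of 7 numbers parted by spaces: the shift along the tool's x, y, z in mm, then the turn, a rotation vector about the tool's x, y, z in units of 10 degrees (1.0 is 10 degrees), then the closure, from 0 (fully open) to 1 (shut). A call has 1 to 12 rows; each row is the pose to reach, as a shift and turn from the pose commanded when the call began, along the tool's axes at that moment; what a row does not reach only later rows make up. A row lasts 1/8 s, in which the tool goes at most 62.5 mm and 10.7 degrees, less where a joint would pass 70% of its speed; a pose out of reach is approached as far as the arm can. A call with a gripper value outside its range is refused whole. The fingers move at their own pace and stop on an object; "grip_force" is the grip in N (left out, the last holds). Time passes only in rows, so rows that repeat a pose let the fingers close. It gives the time, the measured TCP pose, the force, the opening and the grip force at its end, in the units of the state.
- observe(): the state, without advancing time (a new reading comes with each control period).
- read_camera(name): name is "side" or "top" or "wrist"; returns the picture (384x512x3 uint8, blue, green, red); there is no depth.
- camera_info(name): a dict with "intrinsics" (3x3 intrinsics, pixels), "pose" (4x4, takes a point from camera to world coordinates); the wrist camera has in their place "tool_from_camera" (4x4, takes a point from camera to tool coordinates, whose origin is the TCP and whose axes are the flange's). Camera axes: x right, y up, looking along -z (the intrinsics and any distortion apply to the point x, -y, -z); pixel columns grow to the right and rows downward; lengths in m; the calibration is good to about 2 mm. A picture is of the moment at which its call begins: read the wrist's pose just before it. camera_info takes no time and is no camera call.
- hand_in(): hands the job in; it is judged then, once.
The state is a dict: "clock": time; "q": joint angles; "joint_velocities": joint speeds; "joint_efforts": joint torques, N m; "tool_pos": TCP position; "orientation": TCP orientation; "force": force on the tool from outside, world axes, zero at the start; "torque": the same for the moment, N m; "width": finger opening in m; "grasp_force": force on a finger pad.
Only numpy, scipy, OpenCV 4.12 (cv2) and the standard library are available. Lean on these libraries where they do the work, as an engineer would, in place of code of your own. Each camera call takes 0.05 s, during which the arm holds its last target. There are 200 camera calls.

## Working session

There is one attempt and no reset: what is moved stays moved. The work goes in short steps, Python scripts to look and compute and a tool call to move; the robot and the scene stay as the last step left them, time stands still between calls to the robot, and variables do not carry over. Pictures are saved under pics/ and viewed, at most 10 in all, crops included, and the job is handed in when it is done.

Besides the shell and the picture viewer there is one more tool, called after "Emit:" by a JSON object that holds its "fn" and its "kwargs". move_arm: Moves the arm, as the interface text tells. Its arguments: {"type":"object","properties":{"commands":{"type":"string"},"grip_force":{"type":"number"}},"required":["commands"]}

```bash
mkdir -p pics; ls
python3 - <<'E'
from workcell import *
import cv2,numpy as np
s=observe(); print({k:np.round(v,3) for k,v in s.items()})
try: print(pinch_z)
except Exception as e: print(e)
ims=[]
for n in("top","side","wrist"):
    im=read_camera(n); cv2.imwrite(f"pics/{n}0.png",im)
    i=camera_info(n); print(n,{k:(np.round(v,4).tolist() if not isinstance(v,str) else v) for k,v in i.items()})
E
```

```text
pics
{'clock': np.float64(0.0), 'q': array([ 1.233,  0.239, -0.014,  1.319,  0.   ,  1.571]), 'joint_velocities': array([ 0.001, -0.002, -0.001,  0.   ,  0.   ,  0.001]), 'joint_efforts': array([ 1.0000e-03, -5.3879e+01,  3.4644e+01,  1.8000e-02,  0.0000e+00,
        0.0000e+00]), 'tool_pos': array([0.174, 0.495, 0.231]), 'orientation': array([-5.280e-01, -3.097e+00,  2.000e-03]), 'force': array([ 0.   , -0.025,  0.368]), 'torque': array([0.015, 0.007, 0.006]), 'grasp_force': np.float64(0.0), 'width': np.float64(0.085)}
0.0187
top {'intrinsics': [[355.9284, 0.0, 252.3845], [0.0, 355.9284, 190.7762], [0.0, 0.0, 1.0]], 'pose': [[0.0294, 0.9825, -0.1842, 0.3523], [-0.9992, 0.0242, -0.0306, -0.0137], [-0.0256, 0.1849, 0.9824, 1.1264], [0.0, 0.0, 0.0, 1.0]]}
side {'intrinsics': [[370.8219, 0.0, 257.8994], [0.0, 370.8219, 191.8023], [0.0, 0.0, 1.0]], 'pose': [[0.7657, 0.379, -0.5197, -0.009], [-0.6431, 0.4678, -0.6063, -0.6325], [0.0133, 0.7985, 0.6019, 0.7433], [0.0, 0.0, 0.0, 1.0]]}
wrist {'intrinsics': [[322.0919, 0.0, 260.1626], [0.0, 322.0919, 191.7337], [0.0, 0.0, 1.0]], 'tool_from_camera': [[0.0001, 0.9515, 0.3076, 0.0785], [1.0, -0.0, -0.0002, 0.0011], [-0.0002, 0.3076, -0.9515, -0.1431], [0.0, 0.0, 0.0, 1.0]]}
```

View pics/top0.png

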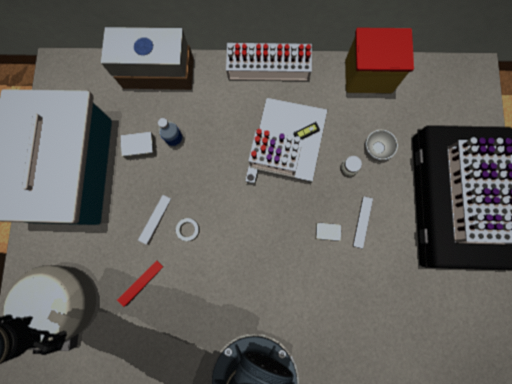

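View pics/side0.png

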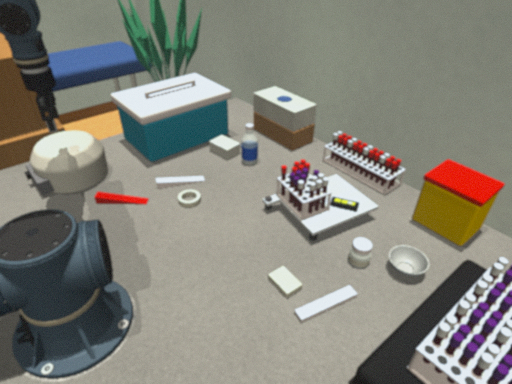

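Top view: the stand is at (290,140) with its lug at (252,175). White bars lie at (154,220) and (363,222), and the red look-alike is at (140,283). Candidates for the wedge are the left white bar, top (154,220) / side (180,181), and the right white bar, top (363,222) / side (326,303). The red one is ruled out. One crop of both next.

```bash
cat > h.py <<'E'
from workcell import *
import cv2,numpy as np
from scipy.spatial.transform import Rotation as R
def cam(n,s=None):
    i=camera_info(n); K=np.array(i["intrinsics"])
    if n=="wrist":
        T=np.eye(4); T[:3,:3]=R.from_rotvec(s["orientation"]).as_matrix(); T[:3,3]=s["tool_pos"]
        P=T@np.array(i["tool_from_camera"])
    else: P=np.array(i["pose"])
    return K,P,i
def ray(c,uv):
    K,P,_=c; d=np.linalg.inv(K)@[uv[0],uv[1],1]; d=P[:3,:3]@[d[0],-d[1],-d[2]]; return P[:3,3],d
def plane(c,uv,z):
    o,d=ray(c,uv); return o+d*(z-o[2])/d[2]
def proj(c,X):
    K,P,_=c; p=P[:3,:3].T@(np.asarray(X)-P[:3,3]); p=K@[p[0],-p[1],-p[2]]; return p[:2]/p[2]
E
python3 - <<'E'
from h import *
t=cv2.imread("pics/top0.png"); s=cv2.imread("pics/side0.png"); c=cam("top"); print(c[2].keys())
def crop(im,u,v,w=50,h=37): return cv2.resize(im[v-h:v+h,u-w:u+w],(400,296),interpolation=cv2.INTER_CUBIC)
cv2.imwrite("pics/c1.png",np.vstack([np.hstack([crop(t,154,220),crop(t,363,222)]),np.hstack([crop(s,180,185),crop(s,326,300)])]))
hsv=cv2.cvtColor(t,cv2.COLOR_BGR2HSV)
m=((hsv[...,2]>150)&(hsv[...,1]<60)).astype(np.uint8)
for k in cv2.findContours(m,cv2.RETR_EXTERNAL,cv2.CHAIN_APPROX_NONE)[0]:
    if cv2.contourArea(k)>60:
        r=cv2.minAreaRect(k); b=cv2.boxPoints(r); print(np.round(r[0]),np.round(r[1],1),cv2.contourArea(k),np.round([plane(c,p,.015)[:2] for p in b],3).tolist() if r[0][1]>150 else '')
for n,uv,z in(("lug",(251,180),.04),("deckR",(326,107),.046),("deckBR",(316,180),.046),("deckTL",(267,100),.046),("level",(306,130),.06),("tape",(187,230),.02),("red",(140,283),.01)): print(n,np.round(plane(c,uv,z),3))
E
```

```text
dict_keys(['intrinsics', 'pose'])
[ 38. 300.] [60.  53.6] 2300.0 [[0.167, 0.777], [0.313, 0.73], [0.243, 0.549], [0.101, 0.6]]
[328. 231.] [16. 23.] 333.0 [[0.464, -0.183], [0.466, -0.254], [0.416, -0.253], [0.414, -0.183]]
[186. 229.] [21.  21.9] 356.5 [[0.446, 0.271], [0.479, 0.211], [0.421, 0.178], [0.389, 0.237]]
[363. 222.] [ 9.2 50.2] 416.0 [[0.397, -0.294], [0.551, -0.328], [0.546, -0.356], [0.392, -0.321]]
[154. 219.] [ 8.9 51.6] 402.0 [[0.396, 0.375], [0.542, 0.308], [0.529, 0.282], [0.384, 0.349]]
[493. 186.] [34.7 13.4] 129.5 [[0.574, -0.678], [0.617, -0.683], [0.616, -0.79], [0.573, -0.784]]
[353. 163.] [14.8 14.1] 164.5 [[0.658, -0.267], [0.692, -0.299], [0.658, -0.332], [0.624, -0.299]]
[486. 190.] [104.8  46.9] 1054.5 [[0.743, -0.637], [0.758, -0.786], [0.426, -0.778], [0.41, -0.637]]
[379. 147.] [14.8 14.8] 135.5 
[136. 143.] [20.1 30.9] 565.0 
[287. 138.] [66.4 72.6] 3647.5 
[ 42. 155.] [ 87.9 131.2] 10425.5 [[0.448, 0.835], [0.897, 0.895], [0.893, 0.589], [0.447, 0.55]]
[269.  57.] [85.2 26.6] 679.0 
[141.  45.] [79.6 34.8] 2579.5 
lug [0.59  0.025 0.04 ]
deckR [ 0.835 -0.209  0.046]
deckBR [ 0.594 -0.176  0.046]
deckTL [ 0.855 -0.019  0.046]
level [ 0.75  -0.143  0.06 ]
tape [0.43  0.221 0.02 ]
red [0.265 0.357 0.01 ]
```

View pics/c1.png

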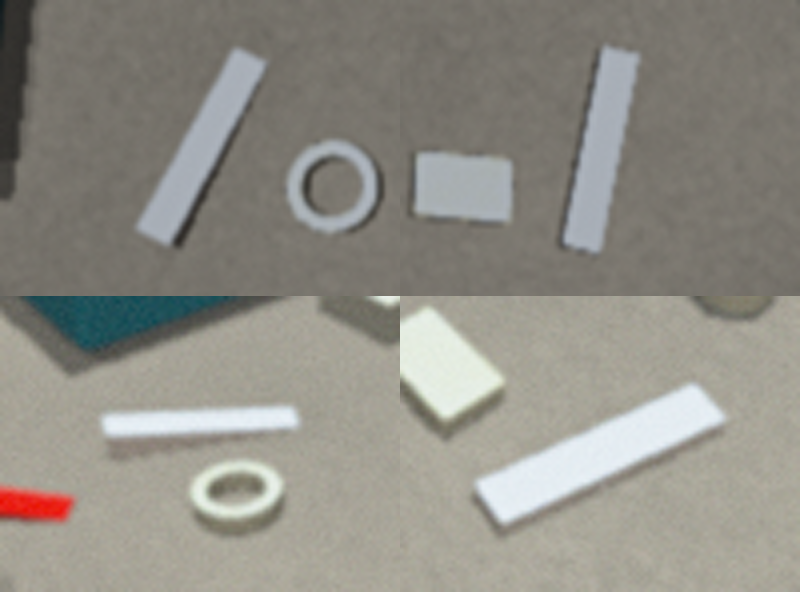

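The crop settles it. The left bar's shadow tapers in both views, wide at the robot-side end, so it is the wedge, with its thick end near the robot at top (142,240) and its thin end at (166,197). The right bar has an even thickness, so it is the packer. I'll work out the grasp and get a close look at the stand first.

Run:
```python
from h import *
t=cv2.imread("pics/top0.png"); c=cam("top")
hsv=cv2.cvtColor(t,cv2.COLOR_BGR2HSV)
m=((hsv[...,2]>150)&(hsv[...,1]<60)).astype(np.uint8); m[:,:125]=0;m[:,176:]=0
k=max(cv2.findContours(m[180:260],cv2.RETR_EXTERNAL,cv2.CHAIN_APPROX_NONE,offset=(0,180))[0],key=cv2.contourArea)
b=cv2.boxPoints(cv2.minAreaRect(k)); b=b[np.argsort(b[:,1])]; th=[plane(c,p,.002) for p in b[:2]]; tk=[plane(c,p,.026) for p in b[2:]]
a,e=np.mean(th,0),np.mean(tk,0); d=(a-e)[:2]; print("thin",a,"thick",e,"len",np.linalg.norm(d),"ang",np.degrees(np.arctan2(d[1],d[0])), "w",np.linalg.norm(th[0]-th[1]),np.linalg.norm(tk[0]-tk[1]))
s=observe(); Rt=R.from_rotvec(s["orientation"])
print("to stand look", Rt.inv().apply(np.array([.50,.02,.25])-s["tool_pos"])*1000)
```

```text
thin [0.53744499 0.29859796 0.002     ] thick [0.38988998 0.35855648 0.026     ] len 0.15927179649363452 ang -22.11421443856865 w 0.0294066420437428 0.028142254767508434
to stand look [-465.11873318 -340.1492018   -18.79510423]
```

Emit:
{"fn": "move_arm", "kwargs": {"commands": "-50 -35 -20 0 0 -0.2 0.3;-100 -72 -20 0 0 -0.4 0.3;-150 -110 -20 0 0 -0.6 0.3;-200 -146 -20 0 0 -0.8 0.3;-250 -183 -20 0 0 -1 0.3;-300 -220 -20 0 0 -1.2 0.3;-350 -256 -20 0 0 -1.2 0.3;-400 -293 -20 0 0 -1.2 0.3;-440 -322 -20 0 0 -1.2 0.3;-465 -340 -20 0 0 -1.2 0.3;-465 -340 -20 0 0 -1.2 0.3", "grip_force": 40}}

```text
clock: 1.52
tool_pos: [0.5008, 0.0187, 0.2507]
orientation: [-0.206, -3.134, 0.001]
force: [-0.0, 0.5, -0.4]
width: 0.0594
grasp_force: 0.0
```

Run:
```python
from h import *
s=observe(); im=read_camera("wrist"); cv2.imwrite("pics/w1.png",im); np.savez("w1.npz",tool_pos=s["tool_pos"],orientation=s["orientation"])
print(s["clock"],s["tool_pos"],s["orientation"],s["width"])
cv2.imwrite("pics/w1b.png",cv2.resize(im,(800,600),interpolation=cv2.INTER_CUBIC))
```

```text
1.525 [0.50075633 0.01871019 0.25066897] [-2.06222113e-01 -3.13395073e+00  5.80208786e-04] 0.05935541162391758
```

View pics/w1b.png

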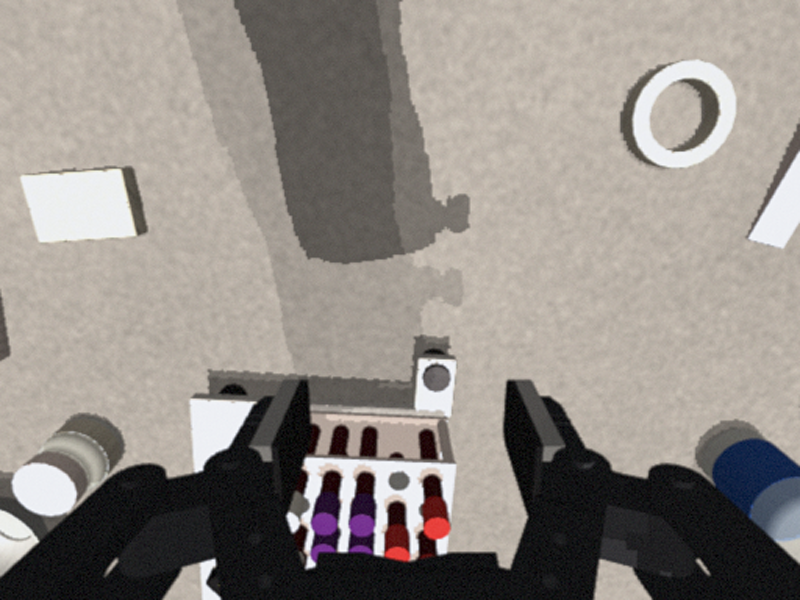

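The wrist view shows the lug at (417–456, 354–358) up to (412–452, 413–416) in the 800x600 view, with the rubber foot's dark dome behind it at (434,352). The deck's other near corner is at (190,398), and the tape is at (683,112). The thin end of the wedge is at (768,240).

Run:
```python
from h import *
s=dict(np.load("w1.npz")); c=cam("wrist",s)
p={}
for n,uv,z in(("lugL",(417,354),.041),("lugR",(456,358),.041),("lugLi",(412,413),.0415),("lugRi",(452,416),.0415),("deckC",(190,398),.046),("tape",(683,112),.02),("wthin",(768,242),.002),("capNear",(437,527),.15)):
    p[n]=plane(c,np.array(uv)*.64,z); print(n,np.round(p[n],4))
print("lug w",np.linalg.norm(p["lugL"]-p["lugR"]),"len",np.linalg.norm((p["lugL"]-p["lugLi"])))
def ang(v): return np.degrees(np.arctan2(v[1],v[0]))
print("x dir",ang(p["lugLi"]-p["lugL"]),ang(p["lugRi"]-p["lugR"]),"y-90",ang(p["lugR"]-p["lugL"])-90)
E1=(p["lugL"]+p["lugR"])[:2]/2
# stand frame from lug end (-164,90) and deck corner (-120,-100)
v=E1-p["deckC"][:2]; vs=np.array([-.044,.190]); th=ang(v)-ang(vs); print("dist",np.linalg.norm(v),"exp",np.linalg.norm(vs),"theta",th)
t=cv2.imread("pics/top0.png"); ct=cam("top")
h=cv2.cvtColor(t,cv2.COLOR_BGR2HSV); m=cv2.inRange(h,(22,90,90),(45,255,255)); m[:,:240]=0; m[:,335:]=0;m[150:]=0
ys,xs=np.nonzero(m); print("win",len(xs),xs.mean(),ys.mean(),plane(ct,(xs.mean(),ys.mean()),.062))
for T in (th,-7):
    M=R.from_euler('z',T,degrees=True).as_matrix()[:2,:2]; o=E1-M@[-.164,.09]; print("T",T,"o",o,"foot",o+M@[-.15,.09],"deckTL",proj(ct,[*(o+M@[.12,.1]),.046]),proj(ct,[*(o+M@[.12,-.1]),.046]),proj(ct,[*(o+M@[-.12,-.1]),.046]))
```

```text
lugL [0.5805 0.0172 0.041 ]
lugR [0.5877 0.0464 0.041 ]
lugLi [0.6303 0.0069 0.0415]
lugRi [0.6371 0.0381 0.0415]
deckC [ 0.5921 -0.1617  0.046 ]
tape [0.432 0.223 0.02 ]
wthin [0.5386 0.3022 0.002 ]
capNear [0.6449 0.019  0.15  ]
lug w 0.030048217998628998 len 0.05085445203510898
x dir -11.641145912521205 -9.484345597162205 y-90 -13.879237094085
dist 0.1936481474677379 exp 0.19502820308868152 theta -10.669454846780525
win 82 305.3414634146341 130.8658536585366 [ 0.74665688 -0.14078629  0.062     ]
T -10.669454846780525 o [ 0.72858517 -0.08702258] foot [0.59784128 0.02919288] deckTL [264.6933934   97.15173168] [325.64654062 108.90762322] [311.85201925 180.34127057]
T -7 o [ 0.73589264 -0.07753084] foot [0.59797896 0.03007871] deckTL [259.1479278   96.44130928] [320.58013638 104.4973521 ] [311.5498327  176.40864508]
```

Emit:
{"fn": "move_arm", "kwargs": {"commands": "24 53 0 0 0 0.3 0.3;48 106 20 0 0 0.6 0.3;71 160 40 0 0 0.9 0.3;95 213 60 0 0 1.2 0.3;118 266 90 0 0 1.46 0.3;135 305 120 0 0 1.46 0.3;142 319 150 0 0 1.46 0.3;142 319 170 0 0 1.46 0.3;142 319 170 0 0 1.46 0.3"}}

```text
clock: 2.7
tool_pos: [0.3979, 0.3549, 0.0801]
orientation: [-0.595, -3.083, 0.004]
force: [-0.8, -0.3, -0.7]
width: 0.0596
grasp_force: 0.0
```

Run:
```python
from h import *
s=observe(); im=read_camera("wrist"); cv2.imwrite("pics/w2.png",im)
c=cam("wrist",s); Rt=R.from_rotvec(s["orientation"]); print(s["clock"],s["tool_pos"],Rt.as_matrix()[:,0])
for n,X in (("thin",(.538,.300,.002)),("thick",(.390,.3585,.026)),("tip",s["tool_pos"])): print(n,proj(c,X))
```

```text
2.7 [0.39785441 0.35485032 0.08011388] [-0.92821227  0.37204765  0.00159233]
thin [260.53227264 363.90440594]
thick [259.40730912 200.81538332]
tip [257.94036863 253.39954244]
```

View pics/w2.png

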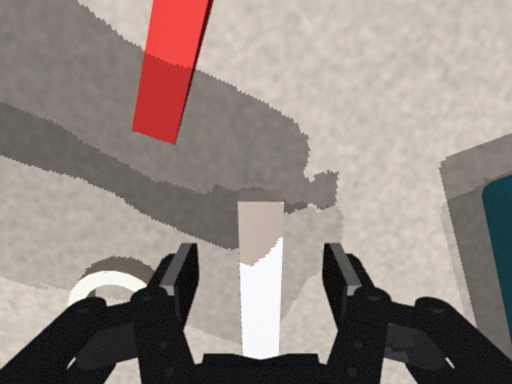

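The wedge is in the middle between the open fingers, from its thick end at (260,201) to (260,360). That matches the projected position, so I'll go down and grip.

Emit:
{"fn": "move_arm", "kwargs": {"commands": "0 0 0 0 0 0 0.3;0 0 30 0 0 0 0.3;0 0 60 0 0 0 0.3;0 0 72 0 0 0 0.3;0 0 78 0 0 0 0.3;0 0 78 0 0 0 0.3;0 0 78 0 0 0 1;0 0 78 0 0 0 1;0 0 78 0 0 0 1;0 0 78 0 0 0 1;0 0 78 0 0 0 1", "grip_force": 40}}

```text
clock: 4.12
tool_pos: [0.4005, 0.3553, 0.0042]
orientation: [0.598, 3.083, 0.002]
force: [-0.8, -1.1, 5.3]
width: 0.0288
grasp_force: 40.0
```

Emit:
{"fn": "move_arm", "kwargs": {"commands": "0 0 -10 0 0 0 1;0 0 -25 0 0 0 1;0 0 -45 0 0 0 1;-20 -44 -48 0 0 -0.2 1;-40 -88 -48 0 0 -0.4 1;-60 -133 -48 0 0 -0.6 1;-80 -177 -48 0 0 -0.8 1;-100 -221 -48 0 0 -1 1;-112 -250 -48 0 0 -1.13 1;-120 -266 -48 0 0 -1.13 1;-120 -266 -48 0 0 -1.13 1;-120 -266 -48 0 0 -1.13 1"}}

```text
clock: 5.62
tool_pos: [0.4122, 0.0638, 0.0518]
orientation: [0.292, 3.127, 0.001]
force: [0.2, -0.3, -1.0]
width: 0.0289
grasp_force: 39.8
```

Run:
```python
from h import *
s=observe(); im=read_camera("wrist"); cv2.imwrite("pics/w3.png",im)
print(s["clock"],s["tool_pos"],R.from_rotvec(s["orientation"]).as_matrix().round(3).tolist(),s["force"],s["width"])
np.savez("w3.npz",tool_pos=s["tool_pos"],orientation=s["orientation"])
side=read_camera("side")
a=cv2.resize(im,(512,384)); b=cv2.resize(side[150:294,190:382],(512,384),interpolation=cv2.INTER_CUBIC)
cv2.imwrite("pics/w3b.png",cv2.resize(np.hstack([im[150:384,100:420],cv2.resize(b,(312,234))]),(800,296)))
```

```text
5.625 [0.41216839 0.06382393 0.05184162] [[-0.983, 0.185, 0.001], [0.185, 0.983, 0.0], [-0.001, 0.0, -1.0]] [ 0.17361901 -0.31127985 -0.95646811] 0.028885407108384494
```

View pics/w3.png

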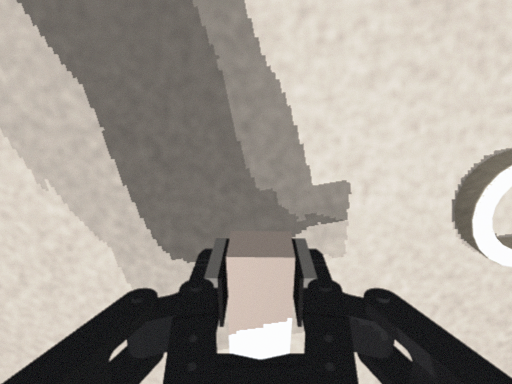

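The wedge is gripped square, its thick end at (260,240) and its axis along the tool. Next I'll lower it, release to let it settle flat, and regrip softly a little higher.

Emit:
{"fn": "move_arm", "kwargs": {"commands": "0 0 20 0 0 0 1;0 0 38 0 0 0 1;0 0 46 0 0 0 1;0 0 47 0 0 0 1;0 0 47 0 0 0 0.5;0 0 45 0 0 0 0.45;0 0 44 0 0 0 0.45;0 0 44 0 0 0 1;0 0 44 0 0 0 1;0 0 44 0 0 0 1;0 0 44 0 0 0 1", "grip_force": 20}}

```text
clock: 7.1
tool_pos: [0.4121, 0.0634, 0.0077]
orientation: [0.292, 3.127, 0.0]
force: [-1.5, -0.3, 6.2]
width: 0.0296
grasp_force: 22.3
```

```bash
cat > lev.py <<'E'
from h import *
s=observe(); print(round(float(s["clock"]),2),s["tool_pos"].round(4),s["force"].round(2),round(float(s["width"]),4))
E
python3 lev.py
python3 - <<'E'
from h import *
for n,z in(("top",None),("side",None)):
    im=read_camera(n); cv2.imwrite(f"pics/{n}1.png",im)
t=cv2.imread("pics/top1.png"); s=cv2.imread("pics/side1.png")
f=lambda im,u,v,w,h,W,H: cv2.resize(im[v-h:v+h,u-w:u+w],(W,H),interpolation=cv2.INTER_CUBIC)
cv2.imwrite("pics/m1.png",np.vstack([np.hstack([f(t,306,130,18,14,400,300),f(s,344,203,18,14,400,300)]),np.hstack([f(t,245,175,40,30,400,300),f(s,270,205,40,30,400,300)])]))
E
```

```text
7.1 [0.4121 0.0634 0.0077] [-1.55 -0.29  6.19] 0.0296
```

View pics/m1.png

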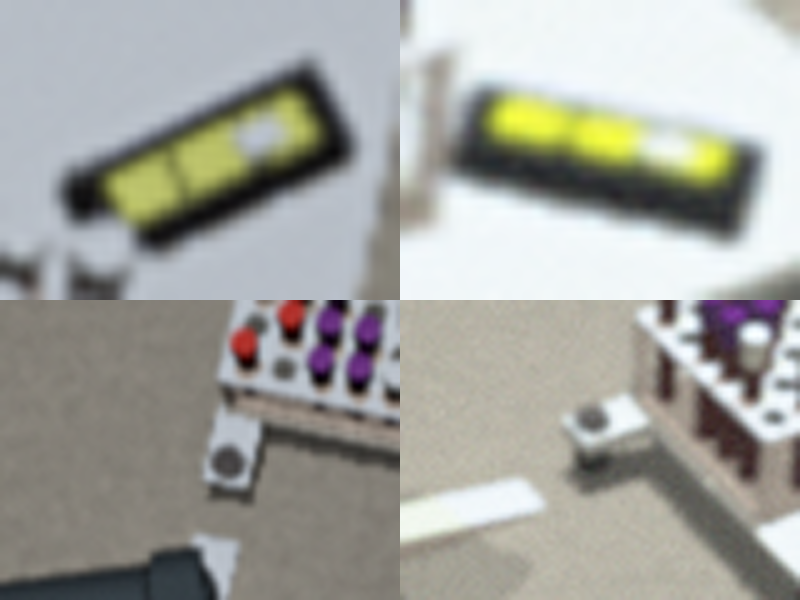

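The level shows clearly in both views. The window runs (490,112)–(732,157) in the side crop, with the bubble at (667,147) and a line at (568,127). The bubble is about 14 mm off centre, as described. The wedge's thin end lies in line with the lug and foot, about 40 mm away. I'll write a bubble reader and then push.

```bash
cat > lev.py <<'E'
from h import *
AX={"side":((334.1,199.1),(355.9,203.1)),"top":((297.5,134.2),(316.8,127.2))}
def bub(n,im):
    a,b=map(np.array,AX[n]); d=(b-a)/np.linalg.norm(b-a); L=np.linalg.norm(b-a); nrm=np.array([-d[1],d[0]])
    t=np.arange(-4,L+4,.1); o=np.arange(-3,3.01,.25)
    g=(a+d*t[:,None])[:,None]+nrm*o[:,None]; g=g.astype(np.float32)
    f=im.astype(np.float32); f=f[...,1]-f[...,0]
    q=cv2.remap(f,g[...,0],g[...,1],cv2.INTER_CUBIC)
    j=np.argmax(np.percentile(q,70,axis=0)); p=q[:,max(0,j-3):j+4].mean(1)
    Y=np.percentile(p,75); i=np.nonzero(p>.5*Y)[0]; e0,e1=t[i[0]],t[i[-1]]
    low=(p<.62*Y); low[:i[0]]=0; low[i[-1]:]=0
    _,lab,st,_=cv2.connectedComponentsWithStats(low.astype(np.uint8)[None]); k=1+np.argmax(st[1:,2])
    bc=t[lab[0]==k].mean(); w=st[k,2]*.1; sc=60/(e1-e0)
    return dict(x=round(((e0+e1)/2-bc)*sc,1),width=round(w*sc,1),win=round(e1-e0,1),e0=round(e0,1))
if __name__=="__main__":
    s=observe(); print(round(float(s["clock"]),2),s["tool_pos"].round(4),s["force"].round(2),round(float(s["width"]),4))
    for n in AX: print(n,bub(n,read_camera(n)))
E
python3 lev.py
```

```text
7.2 [0.4121 0.0633 0.0077] [-0.95  0.53  6.07] 0.0296
side {'x': np.float64(-14.5), 'width': np.float64(16.3), 'win': np.float64(21.7), 'e0': np.float64(-0.3)}
top {'x': np.float64(-14.7), 'width': np.float64(15.2), 'win': np.float64(19.8), 'e0': np.float64(-0.1)}
```

Emit:
{"fn": "move_arm", "kwargs": {"commands": "-3 0 -1 0 0 0 1;-8 0 -1 0 0 0 1;-14 0 -1 0 0 0 1;-20 0 -1 0 0 0 1;-26 0 -1 0 0 0 1;-32 0 -1 0 0 0 1;-37 0 -1 0 0 0 1;-42 0 -1 0 0 0 1;-46 0 -1 0 0 0 1;-50 0 -1 0 0 0 1;-54 0 -1 0 0 0 1;-58 0 -1 0 0 0 1"}}

```text
clock: 8.8
tool_pos: [0.4689, 0.0526, 0.0082]
orientation: [-0.292, -3.128, 0.0]
force: [-1.1, 0.0, -1.0]
width: 0.0296
grasp_force: 21.4
```

```bash
python3 lev.py
```

```text
8.8 [0.4689 0.0526 0.0082] [-1.08  0.02 -0.98] 0.0296
side {'x': np.float64(-14.4), 'width': np.float64(16.0), 'win': np.float64(21.7), 'e0': np.float64(-0.3)}
top {'x': np.float64(-14.5), 'width': np.float64(15.5), 'win': np.float64(19.8), 'e0': np.float64(-0.1)}
```

Emit:
{"fn": "move_arm", "kwargs": {"commands": "-2 0 0 0 0 0 1;-5 0 0 0 0 0 1;-8 0 0 0 0 0 1;-11 0 0 0 0 0 1;-14 0 0 0 0 0 1;-17 0 0 0 0 0 1;-20 0 0 0 0 0 1;-23 0 0 0 0 0 1;-26 0 0 0 0 0 1;-28 0 0 0 0 0 1;-30 0 0 0 0 0 1;-30 0 0 0 0 0 1"}}

```text
clock: 10.4
tool_pos: [0.4984, 0.047, 0.0082]
orientation: [-0.292, -3.128, 0.0]
force: [-3.7, 0.1, -1.7]
width: 0.0293
grasp_force: 21.3
```

```bash
python3 lev.py
```

```text
10.4 [0.4984 0.047  0.0082] [-3.71  0.12 -1.75] 0.0293
side {'x': np.float64(-14.2), 'width': np.float64(15.8), 'win': np.float64(21.7), 'e0': np.float64(-0.3)}
top {'x': np.float64(-14.7), 'width': np.float64(15.2), 'win': np.float64(19.8), 'e0': np.float64(-0.1)}
```

Emit:
{"fn": "move_arm", "kwargs": {"commands": "-1.5 0 0 0 0 0 1;-3 0 0 0 0 0 1;-4.5 0 0 0 0 0 1;-6 0 0 0 0 0 1;-7.5 0 0 0 0 0 1;-9 0 0 0 0 0 1;-10.5 0 0 0 0 0 1;-12 0 0 0 0 0 1;-13.5 0 0 0 0 0 1;-15 0 0 0 0 0 1;-15 0 0 0 0 0 1;-15 0 0 0 0 0 1"}}

```text
clock: 12.0
tool_pos: [0.5122, 0.0443, 0.008]
orientation: [-0.291, -3.126, 0.0]
force: [-6.6, 1.5, -2.7]
width: 0.0297
grasp_force: 21.3
```

```bash
python3 lev.py
```

```text
12.0 [0.5122 0.0443 0.008 ] [-6.64  1.52 -2.74] 0.0297
side {'x': np.float64(-14.2), 'width': np.float64(16.3), 'win': np.float64(21.7), 'e0': np.float64(-0.3)}
top {'x': np.float64(-14.5), 'width': np.float64(15.1), 'win': np.float64(19.9), 'e0': np.float64(-0.1)}
```

Emit:
{"fn": "move_arm", "kwargs": {"commands": "-1.5 0 0 0 0 0 1;-3 0 0 0 0 0 1;-4.5 0 0 0 0 0 1;-6 0 0 0 0 0 1;-7.5 0 0 0 0 0 1;-9 0 0 0 0 0 1;-10 0 0 0 0 0 1;-10 0 0 0 0 0 1;-10 0 0 0 0 0 1"}}

```text
clock: 13.22
tool_pos: [0.5214, 0.0425, 0.0078]
orientation: [-0.291, -3.125, 0.0]
force: [-7.8, 0.3, -2.7]
width: 0.0294
grasp_force: 21.3
```

```bash
python3 lev.py
python3 - <<'E'
from h import *
im=read_camera("side"); t=read_camera("top")
f=lambda im,u,v,w,h,W,H: cv2.resize(im[v-h:v+h,u-w:u+w],(W,H),interpolation=cv2.INTER_CUBIC)
cv2.imwrite("pics/m2.png",np.hstack([f(im,260,208,40,30,400,300),f(t,245,185,40,30,400,300)]))
E
```

```text
13.22 [0.5214 0.0425 0.0078] [-7.83  0.32 -2.67] 0.0294
side {'x': np.float64(-12.6), 'width': np.float64(15.9), 'win': np.float64(21.9), 'e0': np.float64(-0.3)}
top {'x': np.float64(-12.8), 'width': np.float64(14.8), 'win': np.float64(19.9), 'e0': np.float64(-0.1)}
```

View pics/m2.png

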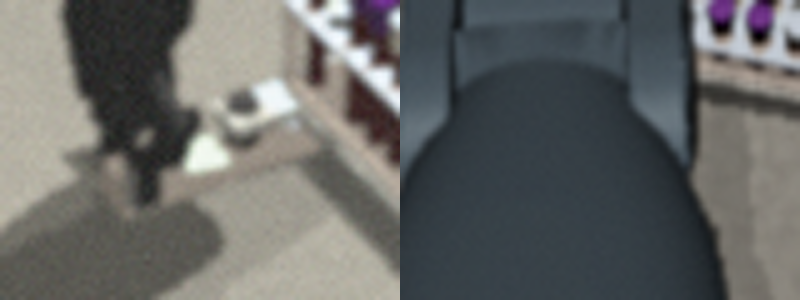

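The side crop shows the wedge lying flat under the foot at (245,125), with clear space between fingers and lug. The bubble has started to move, to −12.7 mm, so about 25 mm is left.

Emit:
{"fn": "move_arm", "kwargs": {"commands": "-1.5 0 0 0 0 0 1;-3.2 0 0 0 0 0 1;-5 0 0 0 0 0 1;-6.8 0 0 0 0 0 1;-8.5 0 0 0 0 0 1;-10.2 0 0 0 0 0 1;-12 0 0 0 0 0 1;-13.5 0 0 0 0 0 1;-15 0 0 0 0 0 1;-16 0 0 0 0 0 1;-16 0 0 0 0 0 1;-16 0 0 0 0 0 1"}}

```text
clock: 14.92
tool_pos: [0.5373, 0.0396, 0.0078]
orientation: [-0.291, -3.126, 0.0]
force: [-7.7, 0.9, -3.2]
width: 0.0298
grasp_force: 21.2
```

```bash
python3 lev.py
```

```text
14.93 [0.5373 0.0396 0.0078] [-7.72  0.94 -3.24] 0.0298
side {'x': np.float64(-5.1), 'width': np.float64(15.6), 'win': np.float64(21.6), 'e0': np.float64(0.1)}
top {'x': np.float64(-5.4), 'width': np.float64(14.7), 'win': np.float64(20.0), 'e0': np.float64(0.0)}
```

Emit:
{"fn": "move_arm", "kwargs": {"commands": "-1 0 0 0 0 0 1;-2.5 0 0 0 0 0 1;-4 0 0 0 0 0 1;-5.5 0 0 0 0 0 1;-7 0 0 0 0 0 1;-8.5 0 0 0 0 0 1;-9.5 0 0 0 0 0 1;-10.5 0 0 0 0 0 1;-11.5 0 0 0 0 0 1;-11.5 0 0 0 0 0 1;-11.5 0 0 0 0 0 1"}}

```text
clock: 16.4
tool_pos: [0.5485, 0.0375, 0.0077]
orientation: [-0.291, -3.125, 0.0]
force: [-7.2, 1.9, -3.0]
width: 0.0298
grasp_force: 21.2
```

```bash
python3 lev.py
```

```text
16.4 [0.5485 0.0375 0.0077] [-7.19  1.9  -3.04] 0.0298
side {'x': np.float64(-1.2), 'width': np.float64(17.4), 'win': np.float64(21.7), 'e0': np.float64(0.0)}
top {'x': np.float64(-0.9), 'width': np.float64(19.9), 'win': np.float64(19.9), 'e0': np.float64(0.0)}
```

Emit:
{"fn": "move_arm", "kwargs": {"commands": "0 0 0 0 0 0 0.8;0 0 0 0 0 0 0.6;0 0 0 0 0 0 0.45;0 0 0 0 0 0 0.4;0 0 0 0 0 0 0.4"}}

```text
clock: 17.12
tool_pos: [0.5503, 0.0373, 0.0085]
orientation: [0.292, 3.127, -0.0]
force: [-0.8, -0.5, -0.6]
width: 0.0514
grasp_force: 0.0
```

```bash
python3 lev.py
```

```text
17.12 [0.5503 0.0373 0.0085] [-0.77 -0.46 -0.64] 0.0514
side {'x': np.float64(-1.0), 'width': np.float64(17.2), 'win': np.float64(21.6), 'e0': np.float64(0.1)}
top {'x': np.float64(-0.9), 'width': np.float64(19.9), 'win': np.float64(19.9), 'e0': np.float64(0.0)}
```

Emit:
{"fn": "move_arm", "kwargs": {"commands": "0 0 -10 0 0 0 0.4;0 0 -30 0 0 0 0.4;5 0 -70 0 0 0 0.4;20 0 -120 0 0 0 0.4;50 0 -170 0 0 0 0.4;90 0 -200 0 0 0 0.4;130 0 -210 0 0 0 0.4;150 0 -210 0 0 0 0.4;150 0 -210 0 0 0 0.4;150 0 -210 0 0 0 0.4"}}

```text
clock: 18.48
tool_pos: [0.4033, 0.0651, 0.2181]
orientation: [0.292, 3.128, -0.0]
force: [-0.2, 0.6, 0.4]
width: 0.0512
grasp_force: 0.0
```

```bash
python3 lev.py
python3 - <<'E'
from h import *
s=np.mean([read_camera("side").astype(float) for _ in range(4)],0).astype(np.uint8); t=np.mean([read_camera("top").astype(float) for _ in range(4)],0).astype(np.uint8)
f=lambda im,u,v,w,h,W,H: cv2.resize(im[v-h:v+h,u-w:u+w],(W,H),interpolation=cv2.INTER_CUBIC)
cv2.imwrite("pics/m3.png",np.vstack([np.hstack([f(t,306,130,18,14,400,300),f(s,344,203,18,14,400,300)]),np.hstack([f(t,245,185,40,30,400,300),f(s,265,208,40,30,400,300)])]))
import lev
for n,im in(("side",s),("top",t)): print(n,lev.bub(n,im))
E
```

```text
18.48 [0.4033 0.0651 0.2181] [-0.24  0.61  0.4 ] 0.0512
side {'x': np.float64(-1.3), 'width': np.float64(17.8), 'win': np.float64(21.6), 'e0': np.float64(0.0)}
top {'x': np.float64(-0.8), 'width': np.float64(20.2), 'win': np.float64(19.9), 'e0': np.float64(0.0)}
side {'x': np.float64(-1.3), 'width': np.float64(17.8), 'win': np.float64(21.6), 'e0': np.float64(0.0)}
top {'x': np.float64(-0.8), 'width': np.float64(20.2), 'win': np.float64(19.9), 'e0': np.float64(0.0)}
```

View pics/m3.png

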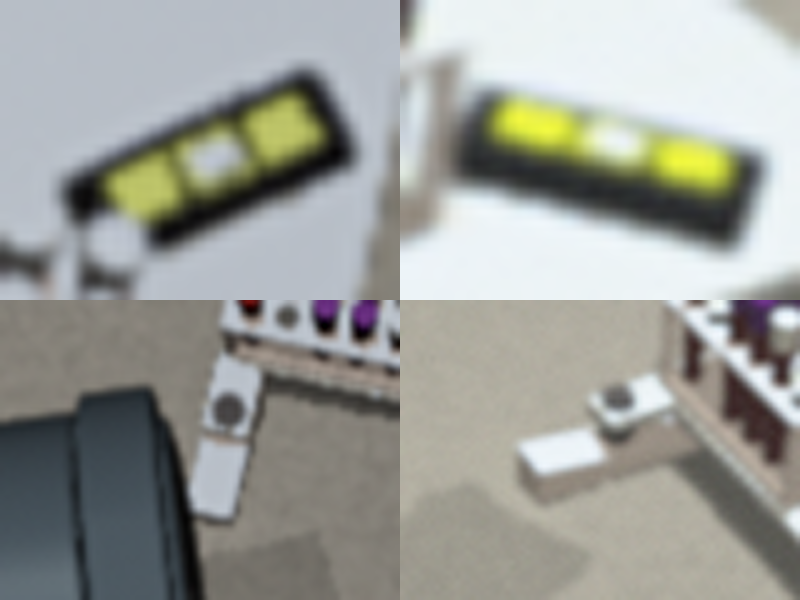

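Both views show the bubble midway between its lines: at (213,155) between lines at 178 and 245 in the top crop, and at (613,138) between 575 and 650 in the side crop. The wedge lies flat under the foot, the gripper is clear, and nothing else appears to have moved. I'm handing in.

```bash
python3 -c "
from workcell import *
print(hand_in())"
```

```text
the job is handed in; nothing more can be done
None
```

The wedge is lying flat under the rubber foot, the bubble reads about 1 mm from centre and sits between its lines, and the gripper has let go and is clear; I handed the job in at about 19 s, and no verdict came back.

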